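# Weigh the red-capped sample jars on a scale with a click-stop transit lock

## Task

Weigh the red-capped sample jars: first lift the canister by its handle off the scale's pan and stand it upright on the round cork mat, then turn the scale's orange transit-lock knob clockwise until it clicks past its detent. Stand every red-capped jar upright on the pan and press the yellow button fully down once they are all there and let go of, then move them all upright into the wooden crate, and only when they are all in it turn the lock knob back anticlockwise past its click. At the end the canister must still stand fully on its mat; do not disturb the green-capped jars, the big stock jar or the cartons.

Things in the scene. Friction and masses are not known exactly. Their poses are not given: they have to be found in the camera images.
- scale: grey bench scale, fixed, 180 (x) x 380 (y) x 50 mm high; origin at the centre of its underside on the table, x away from the robot at yaw 0, y to the left. The steel pan is on its left part, the console with knob and button on its right part (at y = -133 mm in this frame)
- pan (a point): centre of the pan's upper face, 66 mm above the table; the flat pan has no rim and measures 180 (scale's x) x 250 mm (scale's y); axes as the scale's. Fixed to the scale, at x = 0, y = +60 mm of it
- lock (a joint): angle of the orange transit-lock knob, rad: 0 = locked, grows clockwise seen from above to the stop at 1.5 = unlocked. A spring detent resists with up to about 0.14 N m (plus 0.015 of friction) until its crest at 0.75 rad, past which the knob snaps on by itself to its stop at 1.5 (on the way back likewise: crest at 0.75, then it snaps to 0). Let go short of the crest, it springs back
- lock_grip (a point): middle of the knob's orange bar grip, on the vertical turning axis, 79 mm above the table. The bar is 52 mm long, 14 mm thick and 30 mm tall, 15 mm above and 15 mm below this point; it turns with the knob; the bar lies along this point's x axis (along the scale's x at joint value 0). Beneath is a black disc 60 mm in diameter, its top 18 mm below this point
- record (a joint): travel of the yellow round push button on the console (28 mm in diameter), m: 0 = up, 0.006 = fully down, springs back; about 5 N
- record_top (a point): centre of the yellow button's top face; press straight down
- canister: aluminium canister with a heavy foot and green lid, 90 mm in diameter, 70 mm tall without handle, about 0.45 kg; origin at the centre of its underside, z up. At the start it stands on the pan
- canister_grip (a point): middle of the canister's black handle bar, 110 mm above its underside; the bar lies along the canister's y axis, 66 mm long, 10 mm thick (x), 12 mm tall; uprights at both ends leave 50 mm between them, and 34 mm of free height below the bar
- mat: round cork mat, fixed, 150 mm in diameter, 4 mm thick; origin at the centre of its underside on the table
- crate: low open wooden crate, fixed, 240 (x) x 140 (y) x 34 mm high, walls and floor 6 mm thick; origin at the centre of its underside on the table, axes along its sides
- jar1: a small squat amber glass jar with a paper band and a RED cap: upright cylinder 52 mm in diameter all the way up, 46 mm tall (the cap is the top 14 mm, the bottom 10 mm is solid glass), about 0.12 kg; origin at the centre of its underside, z up its axis; one of up to four sample jars, some absent (None)
- jar2: a small squat amber glass jar with a paper band and a RED cap: upright cylinder 52 mm in diameter all the way up, 46 mm tall (the cap is the top 14 mm, the bottom 10 mm is solid glass), about 0.12 kg; origin at the centre of its underside, z up its axis; one of up to four sample jars, some absent (None)
- jar3: a small squat amber glass jar with a paper band and a RED cap: upright cylinder 52 mm in diameter all the way up, 46 mm tall (the cap is the top 14 mm, the bottom 10 mm is solid glass), about 0.12 kg; origin at the centre of its underside, z up its axis; one of up to four sample jars, some absent (None)
- jar4: a small squat amber glass jar with a paper band and a RED cap: upright cylinder 52 mm in diameter all the way up, 46 mm tall (the cap is the top 14 mm, the bottom 10 mm is solid glass), about 0.12 kg; origin at the centre of its underside, z up its axis; one of up to four sample jars, some absent (None)
- green1: a small squat amber glass jar with a paper band and a GREEN cap: upright cylinder 52 mm in diameter all the way up, 46 mm tall (the cap is the top 14 mm, the bottom 10 mm is solid glass), about 0.12 kg; origin at the centre of its underside, z up its axis; not a sample, stays where it is
- green2: a small squat amber glass jar with a paper band and a GREEN cap: upright cylinder 52 mm in diameter all the way up, 46 mm tall (the cap is the top 14 mm, the bottom 10 mm is solid glass), about 0.12 kg; origin at the centre of its underside, z up its axis; not a sample, stays where it is
- stock_jar: big dark jar with green cap, 76 mm in diameter, 130 mm tall; origin under its centre; bystander
- purple_carton: purple carton 40 x 110 x 80 mm tall; origin under its centre; bystander
- white_carton: white carton 60 x 140 x 45 mm tall; origin under its centre; bystander
Mind the look-alikes: they are no part of the job. What is shaped like the canister but purple is not meant.

How it is judged:
By the outcome, as a careful person would: the job done as asked, in the order asked, and still so for the second after the job is handed in, with the robot touching nothing.
Of jar1, jar2, jar3, jar4 only 2 to 3 are there at a start; the rules pass over those that are not, and their reading is None.
At some moment in a run one of jar1, jar2, jar3, jar4, canister may be knocked a few centimetres aside while the robot is not near it.
It also fails if it takes over 210 s, if anything falls off the work surface, if the arm or the gripper's body presses on something with over 40 N, if the wrist force passes 120 N, or if a joint passes its speed limit or range.

## Robot

A 6-joint arm with a two-finger parallel gripper is mounted at the origin on the work surface. World frame = base frame: x ahead of the robot, y to its left, z up, the work surface at z = 0. Lengths are in m, angles in rad, forces in N, time in s.
With the tool pointing down it reaches from about 0.3 to 0.875 m from the base axis. Payload 6.4 kg.
Tool frame: the origin (TCP) lies at the very end of the fingers, on their centre line; the grasp point (between the pads) lies 19 mm behind it (grasp_offset is the z of the grasp point in the tool frame, in m); z points along the fingers, y is the line along which they close (so a half turn about z gives the same grasp; the last joint's range is limited). The gripper opens to 85 mm and grips with 20 to 120 N. Pads are 22 mm wide; open, the fingers measure 114 mm over their backs; the gripper's body (76 mm by 85 mm) begins 54 mm behind the grasp point. The pads swing forward as they close: fully open they stand 13 mm farther back than shut.
Start: joints at [-1.39, 0.181, 1.607, -0, 1.354, -0.206], TCP at [0.217, -0.533, 0.231] pointing down, gripper open.
Joint ranges: [-2.99, 2.99], [-0.89, 2.07], [0.3, 2.58], [-1.14, 4.28], [0, 2.63], [-3.12, 3.12]. Speed limits (rad/s): [2.57, 2.57, 3.01, 3.14, 3.14, 3.14].

## Interface

Orientations are given as a unit quaternion [w, x, y, z].
In Python, from rig import get_state, get_image, camera_info, sign_off, grasp_offset gives the robot as it stands.
- The arm moves only by the tool drive_tool, never from a script. Its argument "steps" is a list of rows, each an object of numbers: "dx", "dy", "dz": the shift along the world's x, y, z in m; "yaw": the turn about the world's z in degrees. In form: [{"dx": .., "dy": .., "dz": .., "yaw": ..}, ...]. A call has 1 to 10 rows; each row is the pose to reach, as a shift and turn from the pose commanded when the call began; what a row does not reach only later rows make up. A row lasts 1/8 s, in which the tool goes at most 62.5 mm and 10.7 degrees, less where a joint would pass 70% of its speed; a pose out of reach is approached as far as the arm can. A call with a gripper value outside its range is refused whole. "grip" is the opening, from -1 (shut) to 1 (fully open), set as the call begins (left out, the last holds). The fingers move at their own pace and stop on an object; "newtons" is the grip in N (left out, the last holds). Time passes only in rows, so rows that repeat a pose let the fingers close. It gives the time, the measured TCP pose, the force, the opening and the grip force at its end, in the units of the state.
- get_state(): the state, without advancing time (a new reading comes with each control period).
- get_image(name): name is "scene" or "top"; returns the picture (480x640x3 uint8, blue, green, red); there is no depth.
- camera_info(name): a dict with "K" (3x3 intrinsics, pixels), "R" (3x3) and "t" (3): a world point X has camera coordinates R X + t. Camera axes: x right, y down, z forward; pixel columns grow to the right and rows downward; lengths in m; the calibration is good to about 2 mm. A picture is of the moment at which its call begins. camera_info takes no time and is no camera call.
- sign_off(): hands the job in; it is judged then, once.
The state is a dict: "t": time; "qpos": joint angles; "qd": joint speeds; "joint_torque": joint torques, N m; "position": TCP position; "tool_rot": TCP orientation; "contact_force": force on the tool from outside, world axes, zero at the start; "torque": the same for the moment, N m; "width": finger opening in m; "grasp_force": force on a finger pad.
Only numpy, scipy, OpenCV 4.12 (cv2) and the standard library are available. Lean on these libraries where they do the work, as an engineer would, in place of code of your own. Each camera call takes 0.05 s, during which the arm holds its last target. There are 200 camera calls.

## Working session

There is one attempt and no reset: what is moved stays moved. The work goes in short steps, Python scripts to look and compute and a tool call to move; the robot and the scene stay as the last step left them, time stands still between calls to the robot, and variables do not carry over. Pictures are saved under pics/ and viewed, at most 14 in all, crops included, and the job is handed in when it is done.

Besides the shell and the picture viewer there is one more tool, called after "Call:" as a command line: name --argument value ..., lists and objects as JSON in quotes. drive_tool: Moves the arm, as the interface text tells. Its arguments: {"type":"object","properties":{"steps":{"type":"array"},"grip":{"type":"number"},"newtons":{"type":"number"}},"required":["steps"]}

```bash
ls; mkdir -p pics; python3 - <<'E'
from rig import *
import cv2
s=get_state();print(s['position'],s['tool_rot'],s['width'],grasp_offset)
for n in('scene','top'):
    cv2.imwrite(f'pics/{n}0.png',get_image(n));c=camera_info(n);print(n,c)
E
```

```text
pics
[ 0.2168366  -0.53195033  0.23038856] [-8.76332982e-04  9.81351667e-01  1.92218985e-01  2.00331235e-05] 0.08551727929600562 -0.0187
scene {'K': array([[475.16154085,   0.        , 318.63243316],
       [  0.        , 475.16154085, 242.71151583],
       [  0.        ,   0.        ,   1.        ]]), 'R': array([[ 0.82253511,  0.56870303, -0.00358511],
       [ 0.46085045, -0.6702115 , -0.58175029],
       [-0.33324594,  0.47685784, -0.81335954]]), 't': array([-0.44013782, -0.174253  ,  1.18511455])}
top {'K': array([[452.93299112,   0.        , 315.74152912],
       [  0.        , 452.93299112, 243.82829724],
       [  0.        ,   0.        ,   1.        ]]), 'R': array([[-9.59568977e-04, -9.99991274e-01, -4.06597477e-03],
       [-9.99452150e-01,  1.09355017e-03, -3.30787476e-02],
       [ 3.30829052e-02,  4.03200588e-03, -9.99444478e-01]]), 't': array([-0.00584417,  0.53977522,  1.01813088])}
```

View pics/scene0.png

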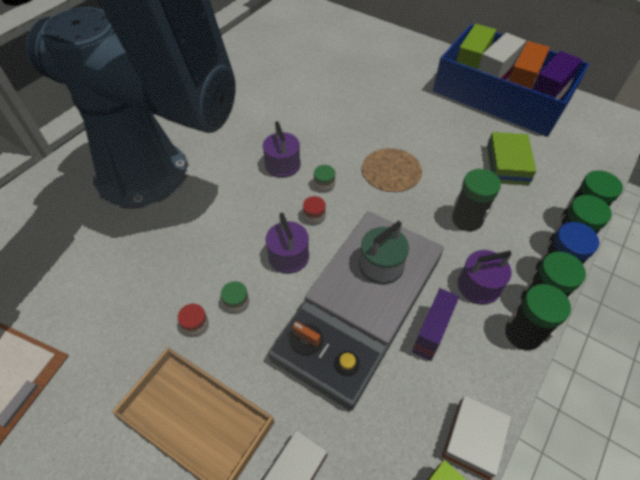

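View pics/top0.png

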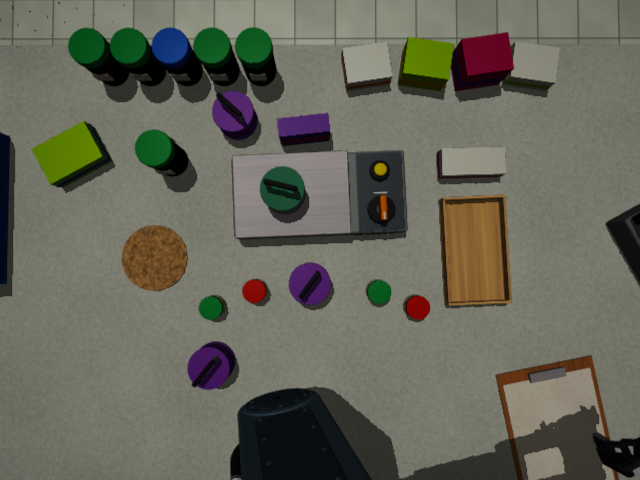

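The top view shows these candidates:
- **Canister:** the green-lidded one on the pan at (282,190) is the target. The purple look-alikes are at (234,115), (310,285) and (211,367).
- **Jars:** the red caps are at (254,291) and (418,307). The green caps at (211,308) and (379,292) stay put.
- **Scale and placing spots:** knob (382,208), button (380,170), mat (155,258), crate (476,250).

In the scene view only two red caps are visible, at (314,207) and (192,318).

```bash
cat > h.py <<'E'
from rig import *
import cv2, numpy as np
def ray(n,uv,z):
    c=camera_info(n);R,t=c['R'],c['t'];d=R.T@np.linalg.inv(c['K'])@[uv[0],uv[1],1];o=-R.T@t
    return (o+d*(z-o[2])/d[2])
def px(n,X):
    c=camera_info(n);p=c['K']@(c['R']@np.array(X)+c['t']);return p[:2]/p[2]
def blobs(img,lo,hi,amin=40):
    h=cv2.cvtColor(img,cv2.COLOR_BGR2HSV);m=cv2.inRange(h,np.array(lo),np.array(hi))
    if lo[0]==0: m|=cv2.inRange(h,np.array([172,lo[1],lo[2]]),np.array([180,255,255]))
    cs,_=cv2.findContours(m,cv2.RETR_EXTERNAL,cv2.CHAIN_APPROX_NONE)
    return [(cv2.minEnclosingCircle(c)[0],cv2.contourArea(c),c) for c in cs if cv2.contourArea(c)>amin]
def report(n,img):
    for nm,lo,hi,z in(('red',(0,150,90),(6,255,255),.046),('green',(55,100,50),(90,255,255),.046),('orange',(7,170,120),(17,255,255),.094),('yellow',(22,170,120),(32,255,255),.07),('lid',(60,60,30),(90,180,110),.136)):
        for c,a,k in blobs(img,lo,hi,40):
            M=cv2.moments(k);g=(M['m10']/M['m00'],M['m01']/M['m00'])
            r=cv2.minAreaRect(k)
            print(n,nm,np.round(g).astype(int),int(a),np.round(ray(n,g,z),3),np.round(r[1]),round(r[2],1))
E
python3 - <<'E'
from h import *
t=cv2.imread('pics/top0.png');s=cv2.imread('pics/scene0.png')
report('top',t);report('scene',s)
# mat, crate
for nm,lo,hi,z in(('cork',(5,60,60),(20,200,200),.004),):
    for c,a,k in blobs(t,lo,hi,1000):
        r=cv2.minAreaRect(k);print(nm,a,r,ray('top',r[0],z),[np.round(ray('top',q,.034),3) for q in cv2.boxPoints(r)])
for q in((233,156),(401,151),(406,233),(236,239)):print(ray('top',q,.06))
def crop(i,x0,y0,w,h,f):return cv2.resize(i[y0:y0+h,x0:x0+w],None,fx=f,fy=f,interpolation=cv2.INTER_CUBIC)
cv2.imwrite('pics/c1.png',crop(t,225,135,190,125,4))
E
```

```text
top red [418 307] 389 [ 0.401 -0.228  0.046] [22. 22.] 90.0
top red [253 291] 385 [0.436 0.129 0.046] [22. 22.] 63.4
top green [210 308] 394 [0.4   0.224 0.046] [23. 22.] 90.0
top green [379 292] 406 [ 0.434 -0.144  0.046] [23. 22.] 90.0
top green [282 188] 915 [0.662 0.068 0.046] [42. 42.] 90.0
top green [153 147] 995 [0.752 0.352 0.046] [35. 36.] 90.0
top green [253  45] 967 [0.98  0.132 0.046] [34. 36.] 90.0
top green [211  45] 966 [0.98  0.225 0.046] [34. 36.] 90.0
top green [128  45] 964 [0.981 0.411 0.046] [35. 35.] 90.0
top green [86 45] 955 [0.981 0.504 0.046] [34. 35.] 90.0
top orange [383 204] 66 [ 0.62  -0.147  0.094] [22.  5.] 90.0
top yellow [380 168] 92 [ 0.699 -0.144  0.07 ] [11. 11.] 45.0
top lid [282 188] 1488 [0.646 0.061 0.136] [44. 43.] 45.0
scene red [191 316] 387 [ 0.4   -0.232  0.046] [21. 24.] 90.0
scene red [314 205] 220 [0.436 0.125 0.046] [14. 19.] 90.0
scene green [234 293] 348 [ 0.434 -0.148  0.046] [19. 23.] 90.0
scene green [555 287] 2524 [0.949 0.221 0.046] [47. 76.] 26.6
scene green [597 198] 1644 [0.95  0.503 0.046] [40. 56.] 27.6
scene green [483 18
[... 587 characters left out ...]
] 9.5
scene lid [324 173] 233 [0.448 0.147 0.136] [18. 18.] 45.0
cork 3337.5 ((154.0, 257.5), (65.0, 66.0), 90.0) [0.50915411 0.36233597 0.004     ] [array([0.581, 0.426, 0.034]), array([0.581, 0.279, 0.034]), array([0.437, 0.278, 0.034]), array([0.437, 0.424, 0.034])]
cork 6770.0 ((476.6802062988281, 249.90396118164062), (109.64969635009766, 63.61051940917969), 86.72950744628906) [ 0.52570693 -0.37236189  0.004     ] [array([ 0.643, -0.286,  0.034]), array([ 0.65 , -0.427,  0.034]), array([ 0.409, -0.437,  0.034]), array([ 0.401, -0.297,  0.034])]
[0.7289882  0.17278368 0.06      ]
[ 0.73921477 -0.19161846  0.06      ]
[ 0.56120941 -0.20110536  0.06      ]
[0.54868666 0.16539048 0.06      ]
```

View pics/c1.png

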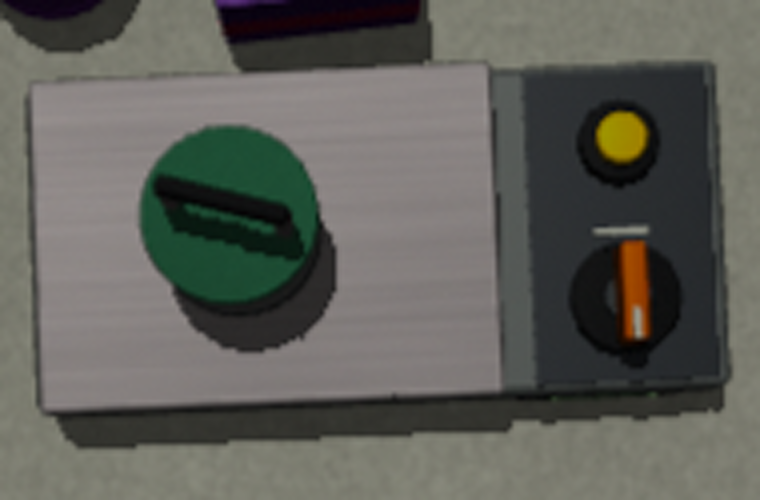

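```bash
python3 - <<'E'
from h import *
T=lambda u,v,z:np.round(ray('top',(225+u/4,135+v/4),z),4)
a,b=T(155,186,.182),T(290,213,.182);print('handle',a,b,(a+b)/2,np.degrees(np.arctan2(*(b-a)[1::-1])))
a,b=T(633,240,.094),T(636,338,.094);print('knob',a,b,(a+b)/2)
print('btn',T(622,136,.07)); print('lid',T(229,214,.136))
print([T(*q,.066) for q in((30,84),(487,66),(500,388),(42,410))])
E
```

```text
handle [0.6523 0.0913 0.182 ] [0.6394 0.0273 0.182 ] [0.64585 0.0593  0.182  ] -101.39598795078408
knob [ 0.6387 -0.1476  0.094 ] [ 0.5875 -0.1489  0.094 ] [ 0.6131  -0.14825  0.094  ]
btn [ 0.698  -0.1456  0.07  ]
lid [0.6461 0.0598 0.136 ]
[array([0.7276, 0.1727, 0.066 ]), array([ 0.7369, -0.0737,  0.066 ]), array([ 0.5632, -0.0801,  0.066 ]), array([0.5516, 0.1654, 0.066 ])]
```

Call:
drive_tool --steps '[{"dx":0.02,"dy":0.03,"dz":0.05,"yaw":10},{"dx":0.43,"dy":0.591,"dz":0.05,"yaw":56},{"dx":0.43,"dy":0.591,"dz":0.05,"yaw":56},{"dx":0.43,"dy":0.591,"dz":0.05,"yaw":56},{"dx":0.43,"dy":0.591,"dz":0.05,"yaw":56},{"dx":0.43,"dy":0.591,"dz":0.05,"yaw":56},{"dx":0.43,"dy":0.591,"dz":0.05,"yaw":56},{"dx":0.43,"dy":0.591,"dz":0.05,"yaw":56},{"dx":0.43,"dy":0.591,"dz":0.05,"yaw":56},{"dx":0.43,"dy":0.591,"dz":0.05,"yaw":56}]' --grip 1

```text
t: 1.35
position: [0.5696, -0.0465, 0.281]
tool_rot: [-0.0, 0.776, 0.63, -0.0]
contact_force: [1.4, -1.5, 0.6]
width: 0.0852
grasp_force: 0.0
```

Call:
drive_tool --steps '[{"dx":0.076,"dy":0.105,"dz":0},{"dx":0.076,"dy":0.105,"dz":0},{"dx":0.076,"dy":0.105,"dz":0},{"dx":0.076,"dy":0.105,"dz":0},{"dx":0.076,"dy":0.105,"dz":0},{"dx":0.076,"dy":0.105,"dz":0}]'

```text
validation failed for argument at $.st...
```

```bash
python3 - <<'E'
from h import *
s=get_state();print(s['position'],s['tool_rot'],s['contact_force'])
i=get_image('scene');report('scene',i);cv2.imwrite('pics/s1.png',cv2.resize(i[130:430,150:470],None,fx=2,fy=2))
E
```

```text
[ 0.56961351 -0.04647483  0.28104452] [-2.17614353e-05  7.76230643e-01  6.30449020e-01 -1.49193801e-04] [ 1.43021941 -1.50562439  0.58183441]
scene red [191 316] 405 [ 0.401 -0.232  0.046] [21. 25.] 82.9
scene red [314 205] 233 [0.436 0.124 0.046] [16. 19.] 90.0
scene green [555 288] 2617 [0.949 0.22  0.046] [47. 77.] 26.6
scene green [597 199] 1709 [0.95  0.501 0.046] [40. 57.] 27.6
scene green [483 182] 705 [0.719 0.403 0.046] [34. 27.] 26.6
scene orange [310 333] 83 [ 0.622 -0.15   0.094] [19.  6.] 32.0
scene orange [532  57] 601 [0.649 0.867 0.094] [23. 31.] 26.6
scene yellow [347 360] 121 [ 0.696 -0.146  0.07 ] [13. 13.] 45.0
scene lid [234 293] 368 [ 0.48  -0.18   0.136] [22. 23.] 90.0
scene lid [553 289] 2977 [0.935 0.144 0.136] [48. 79.] 26.6
scene lid [386 249] 962 [0.651 0.052 0.136] [46. 37.] 21.8
scene lid [595 200] 1902 [0.935 0.394 0.136] [41. 58.] 23.4
scene lid [482 185] 874 [0.733 0.303 0.136] [35. 34.] 20.0
```

View pics/s1.png

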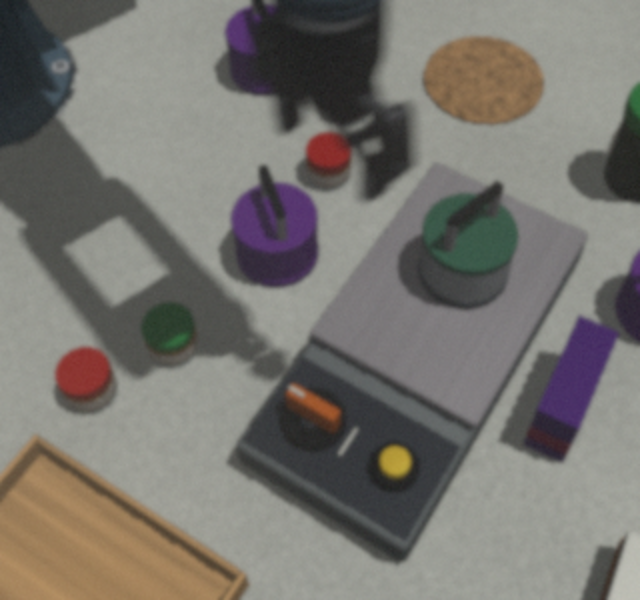

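The crop shows the canister still on the pan at about (467,240), with the gripper behind it. The knob is at (313,405) and the button at (396,462). The last move was refused, so I'll resend it with all four keys.

Call:
drive_tool --steps '[{"dx":0.076,"dy":0.105,"dz":0.0,"yaw":0},{"dx":0.076,"dy":0.105,"dz":0.0,"yaw":0},{"dx":0.076,"dy":0.105,"dz":0.0,"yaw":0},{"dx":0.076,"dy":0.105,"dz":0.0,"yaw":0},{"dx":0.076,"dy":0.105,"dz":0.0,"yaw":0},{"dx":0.076,"dy":0.105,"dz":0.0,"yaw":0}]'

```text
t: 2.15
position: [0.6445, 0.0553, 0.2817]
tool_rot: [0.0, 0.777, 0.63, 0.0]
contact_force: [0.9, 0.5, -0.3]
width: 0.0855
grasp_force: 0.0
```

```bash
python3 - <<'E'
from h import *
s=get_state();print(s['position'],s['tool_rot'],s['contact_force'])
i=get_image('scene');report('scene',i);cv2.imwrite('pics/s2.png',cv2.resize(i[100:400,240:560],None,fx=2,fy=2))
print(px('scene',s['position']))
E
```

```text
[0.64449123 0.05528238 0.28168021] [1.84162468e-04 7.76841651e-01 6.29695965e-01 8.45635207e-05] [ 0.88795996  0.48516353 -0.29434431]
scene red [191 316] 383 [ 0.4   -0.232  0.046] [21. 24.] 45.0
scene red [314 205] 224 [0.436 0.125 0.046] [15. 19.] 90.0
scene green [233 293] 366 [ 0.435 -0.148  0.046] [20. 23.] 90.0
scene green [555 288] 2602 [0.949 0.22  0.046] [47. 76.] 26.6
scene green [597 199] 1706 [0.95  0.501 0.046] [40. 56.] 27.6
scene green [483 183] 720 [0.719 0.402 0.046] [34. 28.] 35.5
scene green [324 173] 198 [0.399 0.22  0.046] [14. 18.] 90.0
scene orange [310 333] 87 [ 0.622 -0.15   0.094] [19.  6.] 31.0
scene orange [532  57] 602 [0.649 0.867 0.094] [24. 30.] 23.2
scene yellow [347 360] 128 [ 0.696 -0.146  0.07 ] [14. 13.] 18.4
scene lid [234 294] 386 [ 0.48  -0.18   0.136] [23. 22.] 18.4
scene lid [553 289] 2978 [0.935 0.144 0.136] [47. 79.] 26.6
scene lid [393 251] 657 [0.664 0.055 0.136] [27. 33.] 71.6
scene lid [371 237] 193 [0.615 0.061 0.136] [12. 27.] 38.7
scene lid [595 199] 1910 [0.935 0.394 0.136] [41. 58.] 23.2
scene lid [482 185] 887 [0.733 0.303 0.136] [33. 36.] 90.0
scene lid [324 174] 209 [0.449 0.145 0.136] [18. 16.] 33.7
[393.16831414 194.33004942]
```

View pics/s2.png

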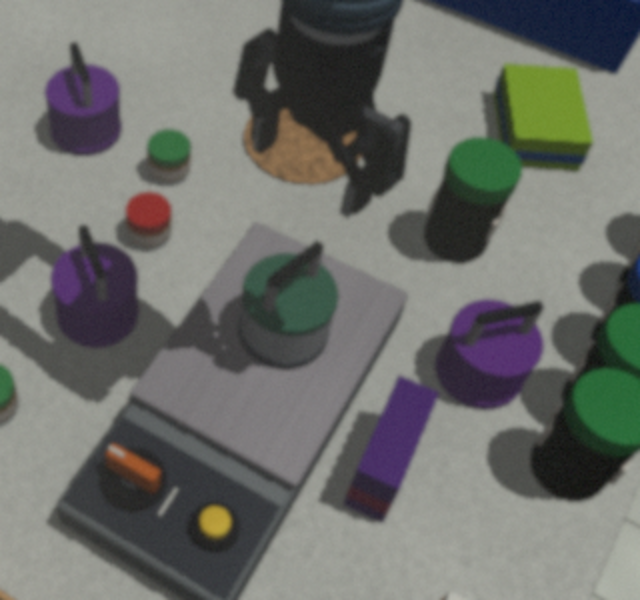

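The crop shows the open gripper above and behind the handle, whose middle is at about (293,274). The canister hasn't moved, so I'll go down.

Call:
drive_tool --steps '[{"dx":0.002,"dy":0.004,"dz":-0.04,"yaw":0},{"dx":0.002,"dy":0.004,"dz":-0.075,"yaw":0},{"dx":0.002,"dy":0.004,"dz":-0.1,"yaw":0},{"dx":0.002,"dy":0.004,"dz":-0.125,"yaw":0},{"dx":0.002,"dy":0.004,"dz":-0.125,"yaw":0},{"dx":0.002,"dy":0.004,"dz":-0.125,"yaw":0}]'

```text
t: 2.95
position: [0.6474, 0.0602, 0.1576]
tool_rot: [0.001, 0.776, 0.63, 0.001]
contact_force: [0.0, 0.1, 0.5]
width: 0.0855
grasp_force: 0.0
```

Call:
drive_tool --steps '[{"dx":0,"dy":0,"dz":0,"yaw":0},{"dx":0,"dy":0,"dz":0,"yaw":0},{"dx":0,"dy":0,"dz":0,"yaw":0},{"dx":0,"dy":0,"dz":0,"yaw":0},{"dx":0,"dy":0,"dz":0,"yaw":0},{"dx":0,"dy":0,"dz":0,"yaw":0},{"dx":0,"dy":0,"dz":0,"yaw":0},{"dx":0,"dy":0,"dz":0,"yaw":0}]' --grip -1 --newtons 50

```text
t: 3.95
position: [0.647, 0.0607, 0.1565]
tool_rot: [0.0, 0.776, 0.63, 0.0]
contact_force: [0.5, 0.9, 2.6]
width: 0.0091
grasp_force: 50.0
```

Call:
drive_tool --steps '[{"dx":0,"dy":0,"dz":0.03,"yaw":0},{"dx":0,"dy":0,"dz":0.08,"yaw":0},{"dx":-0.01,"dy":0.03,"dz":0.09,"yaw":0},{"dx":-0.03,"dy":0.07,"dz":0.09,"yaw":0},{"dx":-0.05,"dy":0.115,"dz":0.09,"yaw":0},{"dx":-0.075,"dy":0.165,"dz":0.09,"yaw":0},{"dx":-0.095,"dy":0.21,"dz":0.09,"yaw":0},{"dx":-0.115,"dy":0.255,"dz":0.09,"yaw":0},{"dx":-0.13,"dy":0.285,"dz":0.09,"yaw":0},{"dx":-0.138,"dy":0.302,"dz":0.09,"yaw":0}]'

```text
t: 5.2
position: [0.5071, 0.3637, 0.2448]
tool_rot: [-0.0, 0.776, 0.631, -0.001]
contact_force: [0.7, 0.1, -4.4]
width: 0.0093
grasp_force: 49.3
```

Call:
drive_tool --steps '[{"dx":0,"dy":0,"dz":0,"yaw":0},{"dx":0,"dy":0,"dz":-0.04,"yaw":0},{"dx":0,"dy":0,"dz":-0.09,"yaw":0},{"dx":0,"dy":0,"dz":-0.125,"yaw":0},{"dx":0,"dy":0,"dz":-0.135,"yaw":0},{"dx":0,"dy":0,"dz":-0.14,"yaw":0},{"dx":0,"dy":0,"dz":-0.14,"yaw":0}]'

```text
t: 6.08
position: [0.51, 0.3627, 0.1077]
tool_rot: [0.0, 0.776, 0.63, 0.001]
contact_force: [0.7, 0.8, -3.8]
width: 0.0088
grasp_force: 49.3
```

Call:
drive_tool --steps '[{"dx":0,"dy":0,"dz":-0.006,"yaw":0},{"dx":0,"dy":0,"dz":-0.01,"yaw":0},{"dx":0,"dy":0,"dz":-0.013,"yaw":0},{"dx":0,"dy":0,"dz":-0.013,"yaw":0},{"dx":0,"dy":0,"dz":-0.013,"yaw":0}]'

```text
t: 6.7
position: [0.5092, 0.3627, 0.0946]
tool_rot: [0.0, 0.776, 0.631, 0.0]
contact_force: [-2.9, -2.3, 5.2]
width: 0.0089
grasp_force: 50.7
```

Contact, so it's standing on the mat. Next I'll release and rise.

Call:
drive_tool --steps '[{"dx":0,"dy":0,"dz":0,"yaw":0},{"dx":0,"dy":0,"dz":0,"yaw":0},{"dx":0,"dy":0,"dz":0,"yaw":0},{"dx":0,"dy":0,"dz":0,"yaw":0},{"dx":0,"dy":0,"dz":0,"yaw":0},{"dx":0,"dy":0,"dz":0,"yaw":0},{"dx":0,"dy":0,"dz":0.03,"yaw":0},{"dx":0,"dy":0,"dz":0.08,"yaw":0},{"dx":0,"dy":0,"dz":0.13,"yaw":0},{"dx":0,"dy":0,"dz":0.16,"yaw":0}]' --grip 1

```text
t: 7.95
position: [0.5097, 0.3631, 0.2567]
tool_rot: [0.0, 0.776, 0.63, 0.002]
contact_force: [1.6, -0.0, -0.0]
width: 0.0855
grasp_force: 0.0
```

Call:
drive_tool --steps '[{"dx":0.01,"dy":-0.05,"dz":0,"yaw":-10},{"dx":0.022,"dy":-0.11,"dz":0,"yaw":-20},{"dx":0.034,"dy":-0.17,"dz":0,"yaw":-30},{"dx":0.046,"dy":-0.23,"dz":0,"yaw":-40},{"dx":0.058,"dy":-0.29,"dz":0,"yaw":-50},{"dx":0.07,"dy":-0.35,"dz":0,"yaw":-60},{"dx":0.082,"dy":-0.41,"dz":0,"yaw":-70},{"dx":0.094,"dy":-0.47,"dz":0,"yaw":-76},{"dx":0.103,"dy":-0.511,"dz":0,"yaw":-76},{"dx":0.103,"dy":-0.511,"dz":-0.05,"yaw":-76}]' --grip 0.2 --newtons 80

```text
t: 9.2
position: [0.6151, -0.1535, 0.2074]
tool_rot: [0.003, 1.0, 0.017, 0.005]
contact_force: [1.6, 0.1, -1.0]
width: 0.0511
grasp_force: 0.0
```

```bash
python3 - <<'E'
from h import *
s=get_state();print(s['position'],s['tool_rot'],s['contact_force'],s['width'])
i=get_image('scene');j=get_image('top');
for q in(i,j):report('scene' if q is i else 'top',q)
a=cv2.resize(i[130:430,200:400],None,fx=2,fy=2);b=cv2.resize(j[130:330,120:320],None,fx=2,fy=2)
b=cv2.copyMakeBorder(b,0,200,0,0,cv2.BORDER_CONSTANT)
cv2.imwrite('pics/s3.png',np.hstack([a,b]))
print(px('scene',s['position']))
E
```

```text
[ 0.61508324 -0.15354176  0.20736868] [0.00257687 0.9998462  0.01670112 0.00469035] [ 1.60205536  0.09445097 -1.01101293] 0.051120393417900346
scene red [199 311] 66 [ 0.407 -0.216  0.046] [16.  6.] 58.0
scene green [226 296] 82 [ 0.428 -0.162  0.046] [17.  7.] 63.4
scene green [554 289] 2749 [0.949 0.218 0.046] [47. 77.] 26.6
scene green [596 199] 1756 [0.95  0.5   0.046] [40. 57.] 25.3
scene green [483 182] 703 [0.719 0.403 0.046] [35. 26.] 16.7
scene orange [310 333] 102 [ 0.622 -0.15   0.094] [20.  7.] 29.1
scene orange [532  57] 611 [0.649 0.866 0.094] [24. 31.] 24.8
scene yellow [347 360] 119 [ 0.696 -0.146  0.07 ] [12. 13.] 45.0
scene lid [234 293] 348 [ 0.48  -0.179  0.136] [21. 24.] 90.0
scene lid [546 293] 867 [0.928 0.129 0.136] [47. 79.] 26.6
scene lid [478 194] 223 [0.737 0.275 0.136] [35. 16.] 22.1
scene lid [589 204] 572 [0.93  0.375 0.136] [40. 47.] 28.6
scene lid [397 151] 441 [0.541 0.291 0.136] [35. 23.] 8.5
top red [254 291] 397 [0.436 0.129 0.046] [23. 23.] 63.4
top green [210 308] 399 [0.4   0.224 0.046] [23. 22.] 90.0
top green [139 269] 355 [0.483 0.38  0.046] [38. 15.] 17.2
top green [145 248] 565 [0.529 0.367 0.046] [40. 22.] 20.7
top green [153 147] 1000 [0.752 0.352 0.046] [35. 36.] 90.0
top green [253  45] 975 [0.98  0.132 0.046] [35. 36.] 90.0
top green [211  45] 977 [0.98  0.225 0.046] [35. 35.] 45.0
top green [128  45] 978 [0.98  0.411 0.046] [35. 36.] 90.0
top green [86 45] 975 [0.98  0.503 0.046] [35. 36.] 45.0
top lid [143 257] 1058 [0.509 0.336 0.136] [41. 41.] 9.5
[304.29672855 301.58848981]
```

View pics/s3.png

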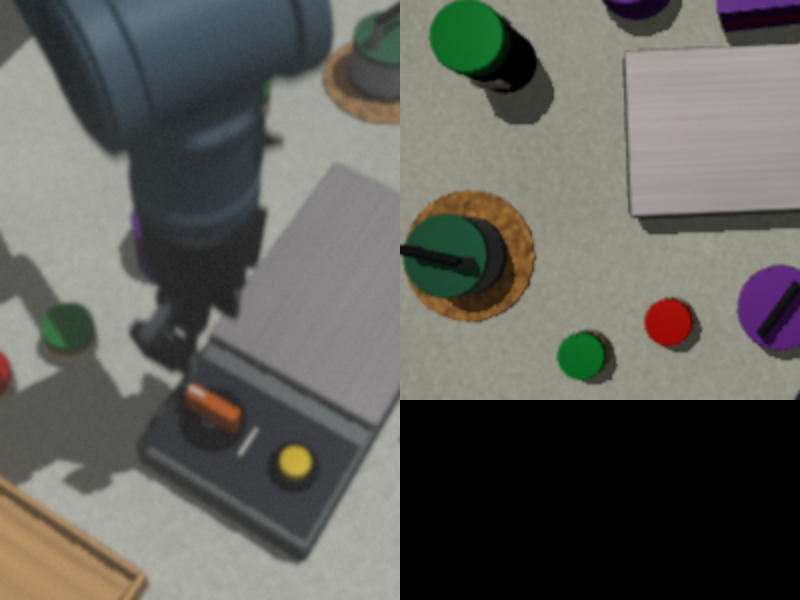

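The left half shows the gripper above the knob at (213,408). The right half shows the canister standing inside the mat, with its lid at (443,258). I'll lower onto the knob bar and grip it.

Call:
drive_tool --steps '[{"dx":-0.002,"dy":0.005,"dz":-0.04,"yaw":0},{"dx":-0.002,"dy":0.005,"dz":-0.08,"yaw":0},{"dx":-0.002,"dy":0.005,"dz":-0.11,"yaw":0},{"dx":-0.002,"dy":0.005,"dz":-0.138,"yaw":0},{"dx":-0.002,"dy":0.005,"dz":-0.138,"yaw":0},{"dx":-0.002,"dy":0.005,"dz":-0.138,"yaw":0}]'

```text
t: 10.05
position: [0.611, -0.1434, 0.0673]
tool_rot: [0.0, 1.0, 0.019, 0.001]
contact_force: [-0.0, 0.3, 0.9]
width: 0.0513
grasp_force: 0.0
```

Call:
drive_tool --steps '[{"dx":0,"dy":0,"dz":0,"yaw":0},{"dx":0,"dy":0,"dz":0,"yaw":0},{"dx":0,"dy":0,"dz":0,"yaw":0},{"dx":0,"dy":0,"dz":0,"yaw":0},{"dx":0,"dy":0,"dz":0,"yaw":0},{"dx":0,"dy":0,"dz":0,"yaw":0}]' --grip -1

```text
t: 10.8
position: [0.6111, -0.1483, 0.0677]
tool_rot: [0.004, 1.0, 0.018, 0.002]
contact_force: [-1.4, -15.0, 1.4]
width: 0.0127
grasp_force: 78.3
```

Call:
drive_tool --steps '[{"dx":0.002,"dy":-0.005,"dz":0,"yaw":0},{"dx":0.002,"dy":-0.005,"dz":0,"yaw":-10},{"dx":0.002,"dy":-0.005,"dz":0,"yaw":-20},{"dx":0.002,"dy":-0.005,"dz":0,"yaw":-30},{"dx":0.002,"dy":-0.005,"dz":0,"yaw":-40},{"dx":0.002,"dy":-0.005,"dz":0,"yaw":-50},{"dx":0.002,"dy":-0.005,"dz":0,"yaw":-60},{"dx":0.002,"dy":-0.005,"dz":0,"yaw":-70},{"dx":0.002,"dy":-0.005,"dz":0,"yaw":-80},{"dx":0.002,"dy":-0.005,"dz":0,"yaw":-80}]'

```text
t: 12.05
position: [0.6135, -0.1459, 0.0676]
tool_rot: [-0.002, 0.778, -0.629, 0.0]
contact_force: [-0.1, 10.9, 9.2]
width: 0.0126
grasp_force: 79.5
```

Call:
drive_tool --steps '[{"dx":0,"dy":0,"dz":0,"yaw":0},{"dx":0,"dy":0,"dz":0,"yaw":0},{"dx":0,"dy":0,"dz":0,"yaw":0},{"dx":0,"dy":0,"dz":0,"yaw":0},{"dx":0,"dy":0,"dz":0.03,"yaw":0},{"dx":0,"dy":0,"dz":0.08,"yaw":0},{"dx":0,"dy":0,"dz":0.13,"yaw":0},{"dx":-0.04,"dy":0.04,"dz":0.14,"yaw":0},{"dx":-0.08,"dy":0.08,"dz":0.14,"yaw":0},{"dx":-0.12,"dy":0.12,"dz":0.14,"yaw":0}]' --grip 0.2

```text
t: 13.3
position: [0.4906, -0.0276, 0.2055]
tool_rot: [-0.0, 0.778, -0.629, 0.0]
contact_force: [0.1, 0.5, 0.9]
width: 0.0513
grasp_force: 0.0
```

```bash
python3 - <<'E'
from h import *
s=get_state();print(s['position'],s['tool_rot'],s['qpos'])
i=get_image('scene');j=get_image('top');
for q in(i,j):report('scene' if q is i else 'top',q)
a=cv2.resize(i[280:430,230:430],None,fx=2,fy=2);b=cv2.resize(j[130:280,320:520],None,fx=2,fy=2)
cv2.imwrite('pics/s4.png',np.hstack([a,b]))
E
```

```text
[ 0.49060877 -0.02756045  0.20545864] [-1.64989425e-04  7.77795604e-01 -6.28517226e-01  2.60142646e-04] [-2.98281996e-01  1.68256580e-02  1.83997752e+00  1.17419370e-04
  1.28418375e+00  2.63177197e+00]
scene red [191 316] 394 [ 0.4   -0.232  0.046] [21. 24.] 90.0
scene red [320 208] 42 [0.451 0.127 0.046] [ 5. 13.] 26.6
scene green [234 293] 389 [ 0.434 -0.147  0.046] [21. 23.] 90.0
scene green [555 288] 2583 [0.949 0.221 0.046] [47. 76.] 23.2
scene green [597 199] 1704 [0.95  0.502 0.046] [40. 57.] 27.6
scene green [483 182] 708 [0.719 0.403 0.046] [35. 26.] 8.7
scene green [324 173] 205 [0.399 0.22  0.046] [14. 18.] 90.0
scene orange [304 335] 79 [ 0.614 -0.159  0.094] [ 6. 19.] 31.6
scene orange [532  57] 598 [0.649 0.867 0.094] [24. 31.] 24.8
scene yellow [347 360] 123 [ 0.697 -0.146  0.07 ] [12. 13.] 90.0
scene lid [234 292] 443 [ 0.479 -0.179  0.136] [23. 25.] 90.0
scene lid [553 289] 2989 [0.935 0.144 0.136] [48. 79.] 25.8
scene lid [595 199] 1917 [0.935 0.395 0.136] [40. 59.] 26.6
scene lid [482 185] 899 [0.733 0.303 0.136] [36. 33.] 6.3
scene lid [324 173] 230 [0.448 0.147 
[... 205 characters left out ...]
d [253 291] 386 [0.436 0.129 0.046] [23. 22.] 90.0
top green [210 308] 395 [0.4   0.224 0.046] [23. 22.] 90.0
top green [139 269] 354 [0.483 0.381 0.046] [38. 15.] 17.2
top green [145 248] 549 [0.529 0.368 0.046] [40. 22.] 22.1
top green [153 147] 997 [0.752 0.352 0.046] [35. 36.] 90.0
top green [253  45] 968 [0.98  0.132 0.046] [35. 36.] 90.0
top green [211  45] 971 [0.98  0.225 0.046] [35. 35.] 45.0
top green [128  45] 972 [0.98  0.411 0.046] [35. 35.] 90.0
top green [86 45] 972 [0.98  0.504 0.046] [35. 36.] 45.0
top orange [386 206] 74 [ 0.615 -0.154  0.094] [ 6. 23.] 83.7
top yellow [380 169] 95 [ 0.699 -0.144  0.07 ] [11. 11.] 90.0
top lid [143 257] 988 [0.51  0.337 0.136] [41. 41.] 9.5
```

View pics/s4.png

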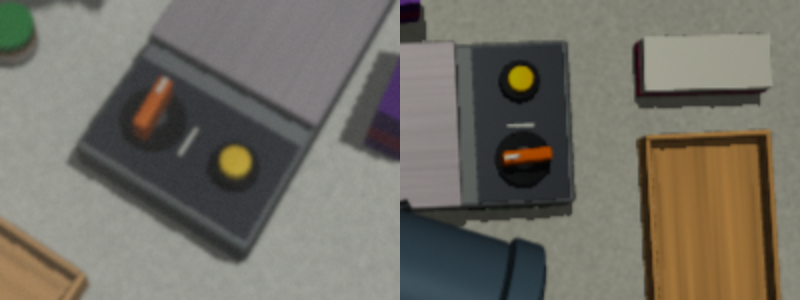

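The crops show the knob's bar now turned across, at (527,157) in the right half, with its white end to the left, so the scale is unlocked. Nothing else has moved. Next is jar A at (0.436, 0.128).

Call:
drive_tool --steps '[{"dx":-0.005,"dy":0.015,"dz":0,"yaw":10},{"dx":-0.01,"dy":0.03,"dz":0,"yaw":20},{"dx":-0.015,"dy":0.045,"dz":0,"yaw":30},{"dx":-0.02,"dy":0.06,"dz":0,"yaw":40},{"dx":-0.025,"dy":0.075,"dz":0,"yaw":50},{"dx":-0.03,"dy":0.09,"dz":0,"yaw":60},{"dx":-0.035,"dy":0.105,"dz":0,"yaw":70},{"dx":-0.04,"dy":0.12,"dz":0,"yaw":80},{"dx":-0.045,"dy":0.135,"dz":0,"yaw":90},{"dx":-0.05,"dy":0.145,"dz":0,"yaw":100}]' --grip 0.75 --newtons 40

```text
t: 14.65
position: [0.4422, 0.1168, 0.2054]
tool_rot: [0.0, 0.981, 0.195, 0.0]
contact_force: [0.2, -0.2, -0.4]
width: 0.0747
grasp_force: 0.0
```

Call:
drive_tool --steps '[{"dx":-0.005,"dy":0.01,"dz":-0.01,"yaw":10},{"dx":-0.005,"dy":0.01,"dz":-0.02,"yaw":20},{"dx":-0.005,"dy":0.01,"dz":-0.03,"yaw":30},{"dx":-0.005,"dy":0.01,"dz":-0.04,"yaw":40},{"dx":-0.005,"dy":0.01,"dz":-0.05,"yaw":50},{"dx":-0.005,"dy":0.01,"dz":-0.06,"yaw":60},{"dx":-0.005,"dy":0.01,"dz":-0.07,"yaw":68},{"dx":-0.005,"dy":0.01,"dz":-0.08,"yaw":68},{"dx":-0.005,"dy":0.01,"dz":-0.08,"yaw":68}]'

```text
t: 15.78
position: [0.4364, 0.1264, 0.1245]
tool_rot: [-0.001, 0.707, 0.707, -0.001]
contact_force: [-1.6, 0.0, -0.6]
width: 0.0747
grasp_force: 0.0
```

```bash
python3 - <<'E'
from h import *
s=get_state();print(s['position'],s['tool_rot'],s['width'])
for n in('scene','top'):
  for c,a,k in blobs(get_image(n),(0,150,90),(6,255,255),30):print(n,np.round(c),a,ray(n,c,.046))
E
```

```text
[0.43641323 0.12640789 0.12451468] [-5.74220891e-04  7.07156395e-01  7.07056644e-01 -6.36881845e-04] 0.07467399801017478
scene [191. 316.] 384.5 [ 0.40083406 -0.23220676  0.046     ]
scene [314. 204.] 129.5 [0.43596045 0.12741904 0.046     ]
top [418. 307.] 394.5 [ 0.40040963 -0.22770495  0.046     ]
```

Call:
drive_tool --steps '[{"dx":0,"dy":0.001,"dz":-0.04,"yaw":0},{"dx":0,"dy":0.001,"dz":-0.08,"yaw":0},{"dx":0,"dy":0.001,"dz":-0.105,"yaw":0},{"dx":0,"dy":0.001,"dz":-0.116,"yaw":0},{"dx":0,"dy":0.001,"dz":-0.116,"yaw":0},{"dx":0,"dy":0.001,"dz":-0.116,"yaw":0}]'

```text
t: 16.62
position: [0.438, 0.1277, 0.0104]
tool_rot: [0.001, 0.706, 0.708, 0.001]
contact_force: [-0.3, 0.6, -0.3]
width: 0.0749
grasp_force: 0.0
```

Call:
drive_tool --steps '[{"dx":0,"dy":0,"dz":0,"yaw":0},{"dx":0,"dy":0,"dz":0,"yaw":0},{"dx":0,"dy":0,"dz":0,"yaw":0},{"dx":0,"dy":0,"dz":0,"yaw":0},{"dx":0,"dy":0,"dz":0,"yaw":0},{"dx":0,"dy":0,"dz":0.03,"yaw":0},{"dx":0,"dy":0,"dz":0.08,"yaw":0},{"dx":0,"dy":0,"dz":0.13,"yaw":0},{"dx":0,"dy":0,"dz":0.13,"yaw":0}]' --grip -1

```text
t: 17.75
position: [0.4402, 0.1278, 0.1439]
tool_rot: [0.003, 0.706, 0.708, 0.004]
contact_force: [-0.2, 0.4, -0.6]
width: 0.0511
grasp_force: 42.3
```

Call:
drive_tool --steps '[{"dx":0.04,"dy":-0.004,"dz":0.01,"yaw":0},{"dx":0.08,"dy":-0.008,"dz":0.01,"yaw":0},{"dx":0.12,"dy":-0.012,"dz":0.01,"yaw":0},{"dx":0.16,"dy":-0.018,"dz":0.01,"yaw":0},{"dx":0.195,"dy":-0.022,"dz":0.01,"yaw":0},{"dx":0.206,"dy":-0.023,"dz":-0.02,"yaw":0},{"dx":0.206,"dy":-0.023,"dz":-0.045,"yaw":0},{"dx":0.206,"dy":-0.023,"dz":-0.058,"yaw":0},{"dx":0.206,"dy":-0.023,"dz":-0.058,"yaw":0},{"dx":0.206,"dy":-0.023,"dz":-0.058,"yaw":0}]'

```text
t: 19.0
position: [0.6434, 0.1047, 0.0823]
tool_rot: [0.001, 0.706, 0.708, 0.001]
contact_force: [0.2, 0.6, -0.7]
width: 0.0515
grasp_force: 42.4
```

Call:
drive_tool --steps '[{"dx":0,"dy":0,"dz":-0.003,"yaw":0},{"dx":0,"dy":0,"dz":-0.006,"yaw":0},{"dx":0,"dy":0,"dz":-0.006,"yaw":0},{"dx":0,"dy":0,"dz":-0.006,"yaw":0}]'

```text
t: 19.5
position: [0.6434, 0.1047, 0.0765]
tool_rot: [0.001, 0.706, 0.708, 0.001]
contact_force: [-1.7, 0.1, 5.1]
width: 0.0512
grasp_force: 42.9
```

Call:
drive_tool --steps '[{"dx":0,"dy":0,"dz":0,"yaw":0},{"dx":0,"dy":0,"dz":0,"yaw":0},{"dx":0,"dy":0,"dz":0,"yaw":0},{"dx":0,"dy":0,"dz":0,"yaw":0},{"dx":0,"dy":0,"dz":0.03,"yaw":0},{"dx":0,"dy":0,"dz":0.08,"yaw":0},{"dx":0,"dy":0,"dz":0.11,"yaw":0},{"dx":-0.03,"dy":-0.04,"dz":0.11,"yaw":-10},{"dx":-0.06,"dy":-0.085,"dz":0.11,"yaw":-20},{"dx":-0.09,"dy":-0.125,"dz":0.11,"yaw":-22}]' --grip 0.75

```text
t: 20.75
position: [0.5519, -0.0216, 0.1854]
tool_rot: [0.0, 0.829, 0.559, 0.0]
contact_force: [0.2, -0.3, 0.4]
width: 0.0745
grasp_force: 0.0
```

Call:
drive_tool --steps '[{"dx":-0.03,"dy":-0.042,"dz":0,"yaw":0},{"dx":-0.06,"dy":-0.084,"dz":0,"yaw":0},{"dx":-0.09,"dy":-0.126,"dz":0,"yaw":0},{"dx":-0.12,"dy":-0.168,"dz":0,"yaw":0},{"dx":-0.153,"dy":-0.21,"dz":0,"yaw":0},{"dx":-0.153,"dy":-0.21,"dz":-0.05,"yaw":0},{"dx":-0.153,"dy":-0.21,"dz":-0.06,"yaw":0},{"dx":-0.153,"dy":-0.21,"dz":-0.06,"yaw":0}]'

```text
t: 21.75
position: [0.3998, -0.2297, 0.1252]
tool_rot: [-0.001, 0.828, 0.561, -0.0]
contact_force: [-0.1, -0.7, 0.6]
width: 0.0747
grasp_force: 0.0
```

```bash
python3 - <<'E'
from h import *
s=get_state();print(s['position'],s['tool_rot'],s['width'])
for n in('scene','top'):
  for c,a,k in blobs(get_image(n),(0,150,90),(6,255,255),30):print(n,np.round(c),a,ray(n,c,.046),ray(n,c,.112))
E
```

```text
[ 0.39978216 -0.22970221  0.12515102] [-8.61581729e-04  8.28020601e-01  5.60697001e-01 -1.21084121e-04] 0.07472801461996767
scene [192. 314.] 295.5 [ 0.3994539  -0.22821455  0.046     ] [ 0.43490989 -0.24468634  0.112     ]
scene [393. 237.] 325.0 [0.62558595 0.14755993 0.046     ] [0.64272883 0.10065638 0.112     ]
top [417. 307.] 345.0 [ 0.40032172 -0.22716879  0.046     ] [ 0.40735731 -0.21271803  0.112     ]
top [261. 192.] 433.5 [0.65294136 0.11394346 0.046     ] [0.64312537 0.10563954 0.112     ]
```

Jar A is on the pan and jar B is right below the gripper.

Call:
drive_tool --steps '[{"dx":0.001,"dy":0.001,"dz":-0.04,"yaw":0},{"dx":0.001,"dy":0.001,"dz":-0.08,"yaw":0},{"dx":0.001,"dy":0.001,"dz":-0.105,"yaw":0},{"dx":0.001,"dy":0.001,"dz":-0.116,"yaw":0},{"dx":0.001,"dy":0.001,"dz":-0.116,"yaw":0},{"dx":0.001,"dy":0.001,"dz":-0.116,"yaw":0}]'

```text
t: 22.6
position: [0.4019, -0.2302, 0.0106]
tool_rot: [0.001, 0.828, 0.561, 0.0]
contact_force: [0.2, 0.7, 0.0]
width: 0.0748
grasp_force: 0.0
```

Call:
drive_tool --steps '[{"dx":0,"dy":0,"dz":0,"yaw":0},{"dx":0,"dy":0,"dz":0,"yaw":0},{"dx":0,"dy":0,"dz":0,"yaw":0},{"dx":0,"dy":0,"dz":0,"yaw":0},{"dx":0,"dy":0,"dz":0,"yaw":0},{"dx":0,"dy":0,"dz":0.03,"yaw":0},{"dx":0,"dy":0,"dz":0.08,"yaw":0},{"dx":0,"dy":0,"dz":0.13,"yaw":0},{"dx":0,"dy":0,"dz":0.15,"yaw":0},{"dx":0,"dy":0,"dz":0.15,"yaw":0}]' --grip -1

```text
t: 23.85
position: [0.4018, -0.2303, 0.1613]
tool_rot: [0.002, 0.828, 0.56, 0.0]
contact_force: [-0.2, 0.5, -1.9]
width: 0.051
grasp_force: 42.3
```

Call:
drive_tool --steps '[{"dx":0.03,"dy":0.03,"dz":0,"yaw":6},{"dx":0.065,"dy":0.063,"dz":0,"yaw":12},{"dx":0.1,"dy":0.097,"dz":0,"yaw":18},{"dx":0.135,"dy":0.131,"dz":0,"yaw":22},{"dx":0.17,"dy":0.165,"dz":0,"yaw":22},{"dx":0.21,"dy":0.205,"dz":0,"yaw":22},{"dx":0.243,"dy":0.235,"dz":0,"yaw":22},{"dx":0.243,"dy":0.235,"dz":-0.03,"yaw":22},{"dx":0.243,"dy":0.235,"dz":-0.065,"yaw":22},{"dx":0.243,"dy":0.235,"dz":-0.075,"yaw":22}]'

```text
t: 25.1
position: [0.6405, 0.0063, 0.0794]
tool_rot: [-0.003, 0.706, 0.708, -0.002]
contact_force: [-0.5, -0.4, -2.3]
width: 0.0511
grasp_force: 42.4
```

Call:
drive_tool --steps '[{"dx":0,"dy":0,"dz":0,"yaw":0},{"dx":0,"dy":0,"dz":-0.004,"yaw":0},{"dx":0,"dy":0,"dz":-0.008,"yaw":0},{"dx":0,"dy":0,"dz":-0.01,"yaw":0},{"dx":0,"dy":0,"dz":-0.01,"yaw":0},{"dx":0,"dy":0,"dz":-0.01,"yaw":0}]'

```text
t: 25.85
position: [0.6445, 0.0054, 0.0765]
tool_rot: [0.001, 0.706, 0.708, 0.0]
contact_force: [-4.3, -0.2, 7.6]
width: 0.0508
grasp_force: 43.2
```

Call:
drive_tool --steps '[{"dx":0,"dy":0,"dz":0,"yaw":0},{"dx":0,"dy":0,"dz":0,"yaw":0},{"dx":0,"dy":0,"dz":0,"yaw":0},{"dx":0,"dy":0,"dz":0,"yaw":0},{"dx":0,"dy":0,"dz":0.03,"yaw":0},{"dx":0,"dy":0,"dz":0.08,"yaw":0},{"dx":0,"dy":0,"dz":0.09,"yaw":0},{"dx":0.018,"dy":-0.05,"dz":0.09,"yaw":0},{"dx":0.036,"dy":-0.1,"dz":0.09,"yaw":0},{"dx":0.053,"dy":-0.15,"dz":0.09,"yaw":0}]' --grip 0.75

```text
t: 27.1
position: [0.6969, -0.1455, 0.1634]
tool_rot: [-0.001, 0.706, 0.708, -0.0]
contact_force: [0.4, 0.3, 0.8]
width: 0.0747
grasp_force: 0.0
```

Call:
drive_tool --steps '[{"dx":0,"dy":0,"dz":0,"yaw":0},{"dx":0,"dy":0,"dz":0,"yaw":0},{"dx":0,"dy":0,"dz":0,"yaw":0},{"dx":0,"dy":0,"dz":0,"yaw":0},{"dx":0,"dy":0,"dz":-0.03,"yaw":0},{"dx":0,"dy":0,"dz":-0.06,"yaw":0},{"dx":0,"dy":0,"dz":-0.08,"yaw":0},{"dx":0,"dy":0,"dz":-0.08,"yaw":0}]' --grip -1

```text
t: 28.1
position: [0.6956, -0.1434, 0.0823]
tool_rot: [-0.002, 0.706, 0.708, -0.001]
contact_force: [-0.7, 0.2, -0.2]
width: -0.0003
grasp_force: 0.0
```

```bash
python3 - <<'E'
from h import *
s=get_state();print(s['position'],s['width'])
i=get_image('scene');j=get_image('top');
for n,q in(('scene',i),('top',j)):
  for c,a,k in blobs(q,(0,150,90),(6,255,255),30):print(n,np.round(c),a,ray(n,c,.112))
a=cv2.resize(i[180:430,250:450],None,fx=2,fy=2);b=cv2.resize(j[100:350,220:420],None,fx=2,fy=2)
cv2.imwrite('pics/s5.png',np.hstack([a,b]))
E
```

```text
[ 0.69556403 -0.14341873  0.08227693] -0.00033522250406328225
top [310. 192.] 441.0 [0.64358639 0.00586422 0.112     ]
top [261. 192.] 444.5 [0.64271358 0.10545607 0.112     ]
```

View pics/s5.png

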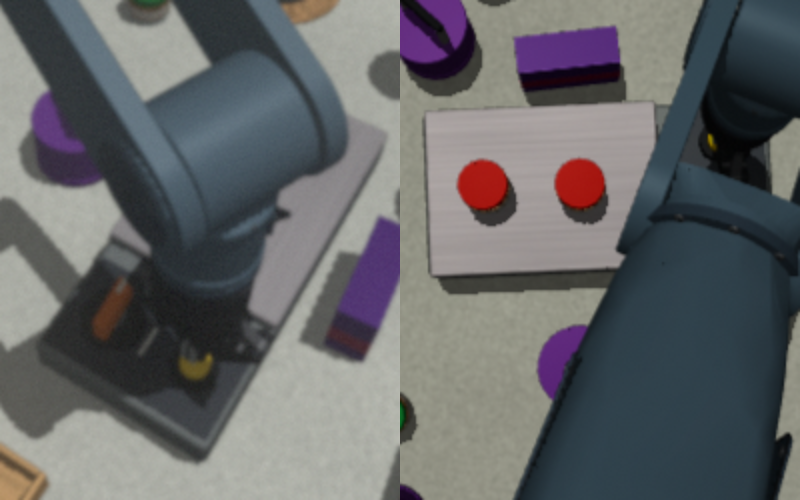

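The top half shows both red-capped jars upright on the pan, at (483,184) and (580,184). The shut fingertips are just above the yellow button at (196,363) in the left half. Now I'll press.

Call:
drive_tool --steps '[{"dx":0.002,"dy":-0.002,"dz":-0.006,"yaw":0},{"dx":0.002,"dy":-0.002,"dz":-0.012,"yaw":0},{"dx":0.002,"dy":-0.002,"dz":-0.014,"yaw":0},{"dx":0.002,"dy":-0.002,"dz":-0.014,"yaw":0}]'

```text
t: 28.7
position: [0.699, -0.1466, 0.0706]
tool_rot: [0.0, 0.706, 0.708, 0.0]
contact_force: [-1.1, -1.1, 3.3]
width: 0.0002
grasp_force: 1.1
```

Call:
drive_tool --steps '[{"dx":0,"dy":0,"dz":-0.002,"yaw":0},{"dx":0,"dy":0,"dz":-0.004,"yaw":0},{"dx":0,"dy":0,"dz":-0.004,"yaw":0},{"dx":0,"dy":0,"dz":-0.004,"yaw":0}]'

```text
t: 29.2
position: [0.6991, -0.1466, 0.0667]
tool_rot: [0.0, 0.706, 0.708, 0.0]
contact_force: [-1.0, -1.0, 4.1]
width: -0.0001
grasp_force: 2.2
```

Call:
drive_tool --steps '[{"dx":0,"dy":0,"dz":-0.002,"yaw":0},{"dx":0,"dy":0,"dz":-0.004,"yaw":0},{"dx":0,"dy":0,"dz":-0.005,"yaw":0},{"dx":0,"dy":0,"dz":-0.005,"yaw":0}]'

```text
t: 29.7
position: [0.6993, -0.1466, 0.0657]
tool_rot: [0.001, 0.706, 0.708, -0.0]
contact_force: [-11.7, 2.6, 26.4]
width: -0.0001
grasp_force: 13.0
```

The button bottomed out with the jars released, so it's pressed fully. I'll rise and fetch jar B from the pan.

Call:
drive_tool --steps '[{"dx":0,"dy":0,"dz":0.02,"yaw":0},{"dx":0,"dy":0,"dz":0.07,"yaw":0},{"dx":0,"dy":0,"dz":0.1,"yaw":0},{"dx":-0.018,"dy":0.05,"dz":0.1,"yaw":0},{"dx":-0.036,"dy":0.1,"dz":0.1,"yaw":0},{"dx":-0.055,"dy":0.152,"dz":0.1,"yaw":0},{"dx":-0.055,"dy":0.152,"dz":0.1,"yaw":0},{"dx":-0.055,"dy":0.152,"dz":0.08,"yaw":0},{"dx":-0.055,"dy":0.152,"dz":0.08,"yaw":0}]' --grip 0.75

```text
t: 30.82
position: [0.6422, 0.0048, 0.138]
tool_rot: [-0.002, 0.707, 0.708, -0.002]
contact_force: [1.3, 0.3, -0.2]
width: 0.0747
grasp_force: 0.0
```

```bash
python3 - <<'E'
from h import *
s=get_state();print(s['position'],s['width'])
i=get_image('scene');j=get_image('top');
for n,q in(('scene',i),('top',j)):
  for c,a,k in blobs(q,(0,150,90),(6,255,255),30):print(n,np.round(c),a,ray(n,c,.112))
  for c,a,k in blobs(q,(7,170,120),(17,255,255)):print(n,'or',c,a,cv2.minAreaRect(k))
E
```

```text
[0.64224921 0.00477036 0.13797868] 0.07467253782613799
scene [370. 270.] 153.0 [0.64465825 0.01030722 0.112     ]
scene [401. 233.] 46.0 [0.65043646 0.11851448 0.112     ]
scene or (306.5, 332.5) 100.0 ((305.4768981933594, 331.9154052734375), (7.194013595581055, 23.938701629638672), 29.744882583618164)
scene or (531.5, 57.0) 606.0 ((531.5201416015625, 56.74271774291992), (23.802410125732422, 30.87063980102539), 25.016895294189453)
top [268. 194.] 73.5 [0.63960506 0.09087402 0.112     ]
top or (383.5869445800781, 206.0) 85.5 ((383.6950988769531, 206.75607299804688), (5.852871417999268, 23.08019256591797), 83.6598129272461)
```

Call:
drive_tool --steps '[{"dx":0,"dy":0,"dz":-0.03,"yaw":0},{"dx":0,"dy":0,"dz":-0.05,"yaw":0},{"dx":0,"dy":0,"dz":-0.063,"yaw":0},{"dx":0,"dy":0,"dz":-0.063,"yaw":0},{"dx":0,"dy":0,"dz":-0.063,"yaw":0}]'

```text
t: 31.55
position: [0.6445, 0.0055, 0.0791]
tool_rot: [0.001, 0.706, 0.708, 0.0]
contact_force: [-0.7, -0.7, 0.1]
width: 0.0747
grasp_force: 0.0
```

Call:
drive_tool --steps '[{"dx":0,"dy":0,"dz":0,"yaw":0},{"dx":0,"dy":0,"dz":0,"yaw":0},{"dx":0,"dy":0,"dz":0,"yaw":0},{"dx":0,"dy":0,"dz":0,"yaw":0},{"dx":0,"dy":0,"dz":0,"yaw":0},{"dx":0,"dy":0,"dz":0.03,"yaw":0},{"dx":0,"dy":0,"dz":0.08,"yaw":0},{"dx":0,"dy":0,"dz":0.1,"yaw":0},{"dx":0,"dy":0,"dz":0.1,"yaw":0}]' --grip -1

```text
t: 32.67
position: [0.6446, 0.0055, 0.1794]
tool_rot: [0.001, 0.706, 0.708, 0.001]
contact_force: [0.4, -0.2, -2.3]
width: 0.0512
grasp_force: 42.2
```

Call:
drive_tool --steps '[{"dx":-0.008,"dy":-0.045,"dz":0,"yaw":0},{"dx":-0.016,"dy":-0.095,"dz":0,"yaw":0},{"dx":-0.025,"dy":-0.145,"dz":0,"yaw":0},{"dx":-0.034,"dy":-0.195,"dz":0,"yaw":0},{"dx":-0.042,"dy":-0.245,"dz":0,"yaw":0},{"dx":-0.05,"dy":-0.295,"dz":0,"yaw":3},{"dx":-0.058,"dy":-0.34,"dz":0,"yaw":3},{"dx":-0.064,"dy":-0.366,"dz":0,"yaw":3},{"dx":-0.064,"dy":-0.366,"dz":-0.04,"yaw":3},{"dx":-0.064,"dy":-0.366,"dz":-0.08,"yaw":3}]'

```text
t: 33.92
position: [0.5793, -0.3599, 0.0961]
tool_rot: [-0.001, 0.688, 0.726, 0.0]
contact_force: [-0.4, 0.2, -2.3]
width: 0.0512
grasp_force: 42.2
```

Call:
drive_tool --steps '[{"dx":0,"dy":0,"dz":0,"yaw":0},{"dx":0,"dy":0,"dz":0,"yaw":0}]'

```text
t: 34.17
position: [0.5804, -0.3602, 0.099]
tool_rot: [0.0, 0.687, 0.727, 0.0]
contact_force: [0.3, -0.5, -0.7]
width: 0.0509
grasp_force: 42.2
```

```bash
python3 - <<'E'
from h import *
s=get_state();print(s['position'],s['width'],s['tool_rot'])
i=get_image('scene');j=get_image('top');
for n,q in(('scene',i),('top',j)):
  for c,a,k in blobs(q,(0,150,90),(6,255,255),30):print(n,np.round(c),a,ray(n,c,.112))
a=cv2.resize(i[300:480,100:320],None,fx=2,fy=2);b=cv2.resize(j[150:330,400:620],None,fx=2,fy=2)
cv2.imwrite('pics/s6.png',np.hstack([a,b])[:,:800])
E
```

```text
[ 0.58039461 -0.36016596  0.09899647] 0.050939888058128976 [2.27135071e-04 6.87108885e-01 7.26554419e-01 6.82461299e-05]
scene [393. 236.] 327.5 [0.64201441 0.10260727 0.112     ]
top [483. 219.] 57.0 [ 0.58667259 -0.34815218  0.112     ]
top [261. 192.] 437.5 [0.64283355 0.10568149 0.112     ]
```

View pics/s6.png

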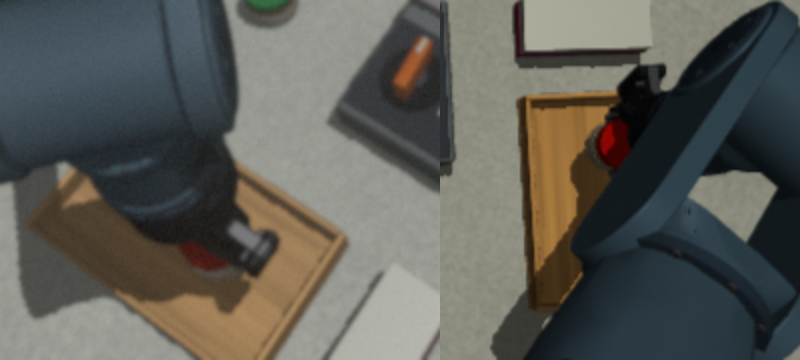

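The crops show the jar held over the far part of the crate, clear of the walls. I'll lower it.

Call:
drive_tool --steps '[{"dx":0,"dy":0,"dz":-0.04,"yaw":0},{"dx":0,"dy":0,"dz":-0.065,"yaw":0},{"dx":0,"dy":0,"dz":-0.076,"yaw":0},{"dx":0,"dy":0,"dz":-0.079,"yaw":0},{"dx":0,"dy":0,"dz":-0.081,"yaw":0},{"dx":0,"dy":0,"dz":-0.081,"yaw":0},{"dx":0,"dy":0,"dz":-0.081,"yaw":0}]'

```text
t: 35.15
position: [0.5808, -0.3611, 0.0196]
tool_rot: [0.001, 0.687, 0.726, 0.0]
contact_force: [-2.7, 2.1, 7.1]
width: 0.0507
grasp_force: 42.9
```

Call:
drive_tool --steps '[{"dx":0,"dy":0,"dz":0,"yaw":0},{"dx":0,"dy":0,"dz":0,"yaw":0},{"dx":0,"dy":0,"dz":0,"yaw":0},{"dx":0,"dy":0,"dz":0.03,"yaw":0},{"dx":0,"dy":0,"dz":0.08,"yaw":0},{"dx":0,"dy":0,"dz":0.13,"yaw":0},{"dx":0,"dy":0.01,"dz":0.16,"yaw":0},{"dx":0.007,"dy":0.06,"dz":0.16,"yaw":-3},{"dx":0.014,"dy":0.11,"dz":0.16,"yaw":-3},{"dx":0.022,"dy":0.165,"dz":0.16,"yaw":-3}]' --grip 0.5

```text
t: 36.4
position: [0.6018, -0.1943, 0.1774]
tool_rot: [0.0, 0.706, 0.708, 0.0]
contact_force: [0.6, -0.2, 0.7]
width: 0.0639
grasp_force: 0.0
```

Call:
drive_tool --steps '[{"dx":0.007,"dy":0.05,"dz":0,"yaw":0},{"dx":0.014,"dy":0.1,"dz":0,"yaw":0},{"dx":0.021,"dy":0.15,"dz":0,"yaw":0},{"dx":0.028,"dy":0.2,"dz":0,"yaw":0},{"dx":0.035,"dy":0.25,"dz":0,"yaw":0},{"dx":0.041,"dy":0.3,"dz":0,"yaw":0},{"dx":0.041,"dy":0.301,"dz":-0.02,"yaw":0},{"dx":0.041,"dy":0.301,"dz":-0.04,"yaw":0},{"dx":0.041,"dy":0.301,"dz":-0.04,"yaw":0}]' --grip 0.75

```text
t: 37.52
position: [0.6408, 0.1042, 0.134]
tool_rot: [-0.002, 0.707, 0.708, -0.002]
contact_force: [0.4, -0.4, -0.1]
width: 0.0751
grasp_force: 0.0
```

```bash
python3 - <<'E'
from h import *
s=get_state();print(s['position'],s['width'],s['tool_rot'])
i=get_image('scene');j=get_image('top');
for n,q in(('scene',i),('top',j)):
  for c,a,k in blobs(q,(0,150,90),(6,255,255),30):print(n,np.round(c),a,ray(n,c,.112),ray(n,c,.052))
a=cv2.resize(i[200:480,100:420],None,fx=1.25,fy=1.25);b=cv2.resize(j[100:380,320:640],None,fx=1.25,fy=1.25)
cv2.imwrite('pics/s7.png',np.hstack([a,b])[:,:800])
E
```

```text
[0.64076911 0.10424708 0.13395678] 0.07514122722408308 [-0.00199284  0.70665801  0.7075493  -0.00211553]
scene [214. 430.] 752.5 [ 0.59808144 -0.36873828  0.112     ] [ 0.57892032 -0.36370167  0.052     ]
scene [396. 234.] 116.0 [0.64294631 0.11187869 0.112     ] [0.62737929 0.1554173  0.052     ]
top [478. 224.] 398.5 [ 0.57591453 -0.33859063  0.112     ] [ 0.58047097 -0.35990657  0.052     ]
```

View pics/s7.png

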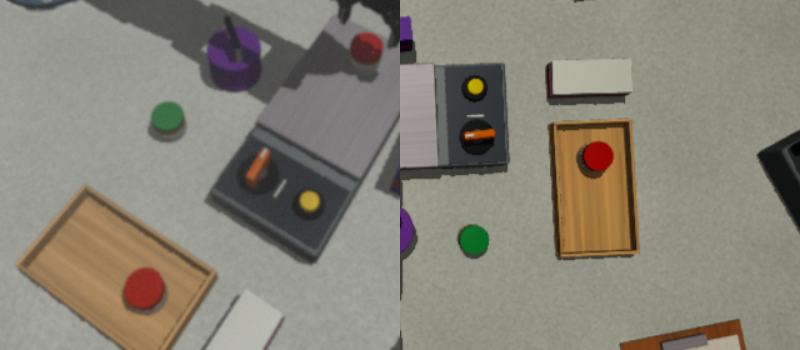

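Jar B stands upright in the crate, at (598,157) in the right half, and jar A is on the pan at (366,47) in the left half. Now I'll grip A.

Call:
drive_tool --steps '[{"dx":0.001,"dy":0,"dz":-0.03,"yaw":0},{"dx":0.001,"dy":0,"dz":-0.05,"yaw":0},{"dx":0.001,"dy":0,"dz":-0.058,"yaw":0},{"dx":0.001,"dy":0,"dz":-0.058,"yaw":0},{"dx":0.001,"dy":0,"dz":-0.058,"yaw":0}]'

```text
t: 38.25
position: [0.6446, 0.1056, 0.0804]
tool_rot: [0.001, 0.706, 0.708, 0.001]
contact_force: [0.5, 0.3, 0.1]
width: 0.0748
grasp_force: 0.0
```

Call:
drive_tool --steps '[{"dx":0,"dy":0,"dz":0,"yaw":0},{"dx":0,"dy":0,"dz":0,"yaw":0},{"dx":0,"dy":0,"dz":0,"yaw":0},{"dx":0,"dy":0,"dz":0,"yaw":0},{"dx":0,"dy":0,"dz":0,"yaw":0},{"dx":0,"dy":0,"dz":0.03,"yaw":0},{"dx":0,"dy":0,"dz":0.08,"yaw":0},{"dx":0,"dy":0,"dz":0.1,"yaw":0},{"dx":0,"dy":0,"dz":0.1,"yaw":0}]' --grip -1

```text
t: 39.38
position: [0.6446, 0.1056, 0.1805]
tool_rot: [0.001, 0.706, 0.708, 0.001]
contact_force: [1.0, 0.1, -1.9]
width: 0.0512
grasp_force: 42.1
```

Call:
drive_tool --steps '[{"dx":-0.018,"dy":-0.047,"dz":0,"yaw":0},{"dx":-0.036,"dy":-0.094,"dz":0,"yaw":0},{"dx":-0.054,"dy":-0.141,"dz":0,"yaw":0},{"dx":-0.072,"dy":-0.188,"dz":0,"yaw":0},{"dx":-0.09,"dy":-0.235,"dz":0,"yaw":0},{"dx":-0.108,"dy":-0.282,"dz":0,"yaw":0},{"dx":-0.126,"dy":-0.33,"dz":0,"yaw":3},{"dx":-0.144,"dy":-0.38,"dz":0,"yaw":3},{"dx":-0.162,"dy":-0.43,"dz":0,"yaw":3},{"dx":-0.176,"dy":-0.47,"dz":0,"yaw":3}]'

```text
t: 40.62
position: [0.4658, -0.3652, 0.1763]
tool_rot: [-0.002, 0.688, 0.726, 0.0]
contact_force: [0.7, -0.3, -1.7]
width: 0.051
grasp_force: 42.2
```

Call:
drive_tool --steps '[{"dx":0,"dy":0,"dz":-0.03,"yaw":0},{"dx":0,"dy":0,"dz":-0.08,"yaw":0},{"dx":0,"dy":0,"dz":-0.12,"yaw":0},{"dx":0,"dy":0,"dz":-0.148,"yaw":0},{"dx":0,"dy":0,"dz":-0.155,"yaw":0},{"dx":0,"dy":0,"dz":-0.158,"yaw":0},{"dx":0,"dy":0,"dz":-0.158,"yaw":0}]'

```text
t: 41.5
position: [0.4672, -0.3636, 0.0207]
tool_rot: [-0.001, 0.687, 0.726, 0.0]
contact_force: [0.6, -0.8, -1.4]
width: 0.0511
grasp_force: 42.2
```

Call:
drive_tool --steps '[{"dx":0,"dy":0,"dz":-0.001,"yaw":0},{"dx":0,"dy":0,"dz":-0.002,"yaw":0},{"dx":0,"dy":0,"dz":-0.002,"yaw":0}]'

```text
t: 41.88
position: [0.4675, -0.3639, 0.0204]
tool_rot: [-0.001, 0.687, 0.726, -0.0]
contact_force: [-6.4, 3.8, 14.2]
width: 0.0511
grasp_force: 43.7
```

Call:
drive_tool --steps '[{"dx":0,"dy":0,"dz":0,"yaw":0},{"dx":0,"dy":0,"dz":0,"yaw":0},{"dx":0,"dy":0,"dz":0,"yaw":0},{"dx":0,"dy":0,"dz":0.03,"yaw":0},{"dx":0,"dy":0,"dz":0.08,"yaw":0},{"dx":0,"dy":0,"dz":0.13,"yaw":0},{"dx":0.005,"dy":0.01,"dz":0.16,"yaw":0},{"dx":0.03,"dy":0.05,"dz":0.16,"yaw":3},{"dx":0.06,"dy":0.09,"dz":0.16,"yaw":3},{"dx":0.09,"dy":0.133,"dz":0.16,"yaw":3}]' --grip 0.5

```text
t: 43.12
position: [0.5585, -0.2305, 0.1793]
tool_rot: [0.0, 0.668, 0.744, 0.0]
contact_force: [-0.1, -0.9, 0.6]
width: 0.0644
grasp_force: 0.0
```

Call:
drive_tool --steps '[{"dx":0.028,"dy":0.04,"dz":0,"yaw":0},{"dx":0.056,"dy":0.083,"dz":0,"yaw":0},{"dx":0.056,"dy":0.083,"dz":0,"yaw":0},{"dx":0.056,"dy":0.083,"dz":0,"yaw":0}]' --grip 0.2 --newtons 80

```text
t: 43.62
position: [0.6135, -0.1485, 0.1789]
tool_rot: [-0.0, 0.668, 0.744, -0.0]
contact_force: [-0.2, 0.3, -0.4]
width: 0.0513
grasp_force: 0.0
```

```bash
python3 - <<'E'
from h import *
s=get_state();print(s['position'],s['width'],s['tool_rot'])
i=get_image('scene');j=get_image('top');
for n,q in(('scene',i),('top',j)):
  for c,a,k in blobs(q,(0,150,90),(6,255,255),30):print(n,np.round(c),a,ray(n,c,.052))
a=cv2.resize(i[200:480,100:420],None,fx=1.25,fy=1.25);b=cv2.resize(j[100:380,320:640],None,fx=1.25,fy=1.25)
cv2.imwrite('pics/s8.png',np.hstack([a,b])[:,:800])
E
```

```text
[ 0.613532   -0.14845207  0.17886587] 0.05126910617163273 [-2.45809815e-04  6.67837146e-01  7.44307319e-01 -3.18028151e-04]
scene [200. 451.] 825.5 [ 0.58171798 -0.40043679  0.052     ]
scene [164. 392.] 664.5 [ 0.46635704 -0.36618879  0.052     ]
top [480. 277.] 401.5 [ 0.46680251 -0.36235735  0.052     ]
top [496. 223.] 396.5 [ 0.58222295 -0.39707297  0.052     ]
```

View pics/s8.png

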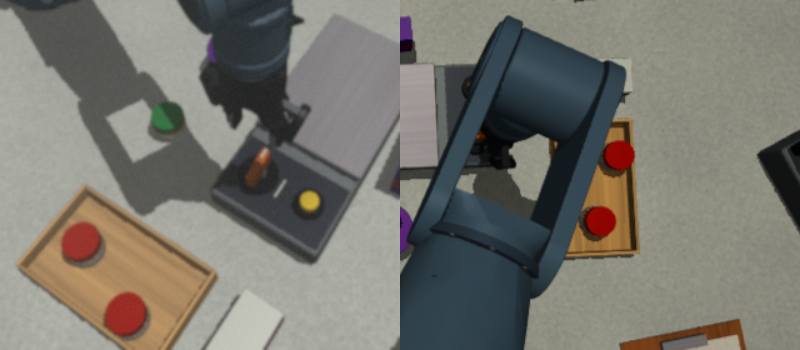

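Both jars are in the crate, at (619,155) and (599,221) in the right half. The far one has been knocked about 37 mm to the right, towards the wall, so I'll look closer.

```bash
python3 - <<'E'
from h import *
i=get_image('scene');j=get_image('top')
S=[b for b in blobs(i,(0,150,90),(6,255,255),200)];T=[b for b in blobs(j,(0,150,90),(6,255,255),200)]
P=[camera_info(n) for n in('scene','top')];P=[c['K']@np.c_[c['R'],c['t']] for c in P]
for a,b in((0,1),(1,0)):
    x=cv2.triangulatePoints(P[0],P[1],np.array(S[a][0]),np.array(T[b][0]));print((x[:3]/x[3]).T, cv2.fitEllipse(S[a][2]),cv2.fitEllipse(T[b][2]))
a=cv2.resize(i[380:480,120:250],None,fx=3,fy=3);b=cv2.resize(j[190:290,435:525],None,fx=3,fy=3)
cv2.imwrite('pics/s9.png',np.hstack([a,b]))
E
```

```text
[[ 0.58135563 -0.39950493  0.04811252]] ((200.06698608398438, 451.0837097167969), (30.53696060180664, 34.427433013916016), 36.24517059326172) ((495.50860595703125, 223.62554931640625), (22.22081184387207, 22.804725646972656), 105.1651382446289)
[[ 0.46576475 -0.36562815  0.04562055]] ((164.2039031982422, 392.83807373046875), (27.278709411621094, 31.0727596282959), 45.99055099487305) ((480.44281005859375, 276.5778503417969), (22.354930877685547, 23.002113342285156), 148.96607971191406)
```

View pics/s9.png

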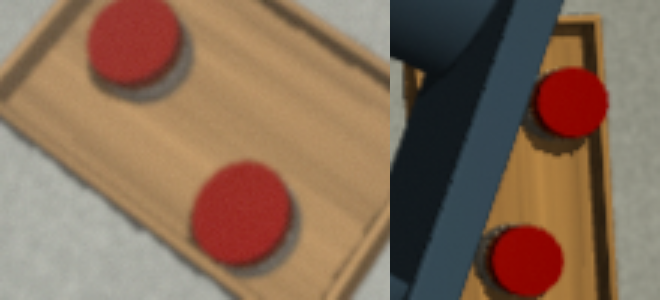

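The far jar at (243,213) still stands upright inside the crate. Its cap height and roundness match the other jar's, and it sits next to the wall. Now the knob goes back.

Call:
drive_tool --steps '[{"dx":0,"dy":0,"dz":-0.04,"yaw":0},{"dx":0,"dy":0,"dz":-0.08,"yaw":0},{"dx":0,"dy":0,"dz":-0.1,"yaw":0},{"dx":0,"dy":0,"dz":-0.111,"yaw":0},{"dx":0,"dy":0,"dz":-0.111,"yaw":0}]'

```text
t: 44.45
position: [0.6139, -0.1487, 0.0684]
tool_rot: [-0.0, 0.668, 0.744, -0.0]
contact_force: [1.1, -0.1, 1.1]
width: 0.0512
grasp_force: 0.0
```

Call:
drive_tool --steps '[{"dx":0,"dy":0,"dz":0,"yaw":0},{"dx":0,"dy":0,"dz":0,"yaw":0},{"dx":0,"dy":0,"dz":0,"yaw":0},{"dx":0,"dy":0,"dz":0,"yaw":0},{"dx":0,"dy":0,"dz":0,"yaw":0},{"dx":0,"dy":0,"dz":0,"yaw":0}]' --grip -1

```text
t: 45.2
position: [0.6141, -0.1488, 0.0699]
tool_rot: [0.001, 0.668, 0.744, -0.0]
contact_force: [-3.8, 0.1, 5.3]
width: 0.0124
grasp_force: 79.1
```

Call:
drive_tool --steps '[{"dx":0,"dy":0,"dz":0,"yaw":10},{"dx":0,"dy":0,"dz":0,"yaw":20},{"dx":0,"dy":0,"dz":0,"yaw":30},{"dx":0,"dy":0,"dz":0,"yaw":40},{"dx":0,"dy":0,"dz":0,"yaw":50},{"dx":0,"dy":0,"dz":0,"yaw":60},{"dx":0,"dy":0,"dz":0,"yaw":70},{"dx":0,"dy":0,"dz":0,"yaw":80},{"dx":0,"dy":0,"dz":0,"yaw":80},{"dx":0,"dy":0,"dz":0,"yaw":80}]'

```text
t: 46.45
position: [0.6142, -0.1486, 0.0699]
tool_rot: [0.0, 0.033, 0.999, -0.0]
contact_force: [-2.8, 0.4, 6.4]
width: 0.0127
grasp_force: 79.1
```

Call:
drive_tool --steps '[{"dx":0,"dy":0,"dz":0,"yaw":0},{"dx":0,"dy":0,"dz":0,"yaw":0},{"dx":0,"dy":0,"dz":0,"yaw":0},{"dx":0,"dy":0,"dz":0,"yaw":0},{"dx":0,"dy":0,"dz":0.03,"yaw":0},{"dx":0,"dy":0,"dz":0.08,"yaw":0},{"dx":0,"dy":0,"dz":0.13,"yaw":0},{"dx":-0.04,"dy":0.04,"dz":0.15,"yaw":0},{"dx":-0.08,"dy":0.08,"dz":0.15,"yaw":0},{"dx":-0.12,"dy":0.12,"dz":0.15,"yaw":0}]' --grip 0.2

```text
t: 47.7
position: [0.4927, -0.0274, 0.2186]
tool_rot: [0.001, 0.034, 0.999, -0.0]
contact_force: [-0.2, 0.3, 0.8]
width: 0.0511
grasp_force: 0.0
```

```bash
python3 - <<'E'
from h import *
s=get_state();print(s['position'],s['width'],s['tool_rot'])
i=get_image('scene');j=get_image('top');report('top',j)
a=cv2.resize(i[100:480,100:450],None,fx=1.14,fy=1.14);b=cv2.resize(j[100:380,100:540],None,fx=.9,fy=.9)
b=cv2.copyMakeBorder(b,0,a.shape[0]-b.shape[0],0,0,cv2.BORDER_CONSTANT)
cv2.imwrite('pics/s10.png',np.hstack([a,b])[:,:800])
E
```

```text
[ 0.492715   -0.02740147  0.21864806] 0.051138152146192696 [ 5.01777076e-04  3.37304408e-02  9.99430840e-01 -3.39113334e-05]
top red [481 276] 396 [ 0.467 -0.365  0.046] [23. 22.] 26.6
top red [496 223] 387 [ 0.583 -0.4    0.046] [22. 23.] 90.0
top green [210 308] 394 [0.4   0.224 0.046] [23. 22.] 90.0
top green [139 269] 354 [0.483 0.381 0.046] [38. 15.] 17.2
top green [145 248] 551 [0.529 0.368 0.046] [40. 22.] 22.1
top green [153 147] 997 [0.752 0.352 0.046] [35. 36.] 90.0
top green [253  45] 969 [0.98  0.132 0.046] [35. 35.] 45.0
top green [211  45] 973 [0.98  0.225 0.046] [35. 35.] 45.0
top green [128  45] 972 [0.98  0.411 0.046] [35. 35.] 90.0
top green [86 45] 972 [0.98  0.504 0.046] [35. 36.] 45.0
top orange [383 204] 75 [ 0.619 -0.147  0.094] [23.  5.] 90.0
top yellow [380 169] 95 [ 0.699 -0.144  0.07 ] [11. 11.] 90.0
top lid [143 257] 985 [0.51  0.337 0.136] [41. 41.] 9.5
```

View pics/s10.png

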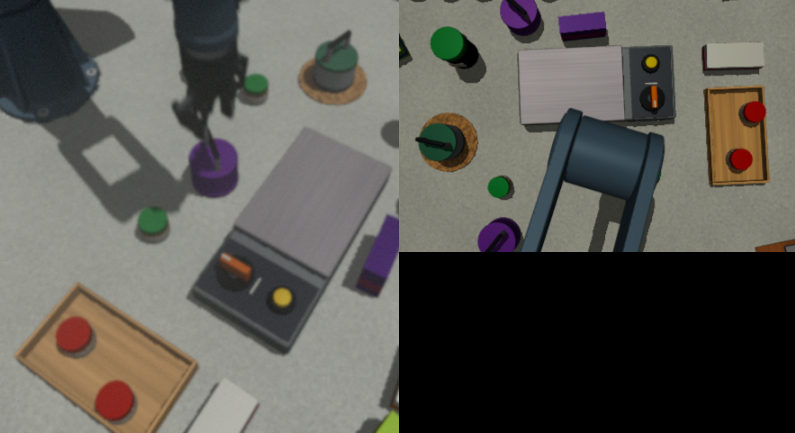

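The knob is back along the scale's x axis (235,266). Both jars stand in the crate at (73,335) and (114,400), the canister is on its mat at (336,68), and the other objects haven't moved.

```bash
python3 -c "
from rig import *
print(sign_off())"
```

```text
the job is handed in; nothing more can be done
None
```

I finished the job in the order asked and handed it in at about 48 s: the canister is on its mat, both red-capped jars were weighed and now stand upright in the crate, and the knob is locked again; one jar, knocked aside after I placed it, is now against the crate wall.

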